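# Roll a welded pan over beneath a low rack

### The arm

A 6-joint arm with a two-finger parallel gripper is mounted at the origin on the work surface. World frame = base frame: x ahead of the robot, y to its left, z up, the work surface at z = 0. Lengths are in m, angles in degrees, forces in N, time in s.
With the tool pointing down it reaches from about 0.25 to 0.725 m from the base axis. Payload 9.7 kg.
Tool frame: the origin (TCP) lies at the very end of the fingers, on their centre line; the grasp point (between the pads) lies 19 mm behind it; z points along the fingers, y is the direction in which the jaws open and shut (so a half turn about z gives the same grasp; the last joint's range is limited). The gripper opens to 85 mm and grips with 20 to 120 N. Pads are 22 mm wide; open, the fingers measure 114 mm over their backs; the gripper's body (76 mm by 85 mm) begins 54 mm behind the grasp point. The pads swing forward as they close: fully open they stand 13 mm farther back than shut.
Start: joints at [-64.4, 4.979, 10.078, 95.1, 0, 90], TCP at [0.238, -0.496, 0.198] pointing down, gripper open.
Joint ranges: [-179.16, 179.16], [-48.56, 103.87], [-65.8, 70.77], [-126.05, 130.52], [-82.76, 87.17], [-180, 180]. Speed limits (degrees/s): [127.2, 127.2, 147.25, 180, 180, 180].

### API

Orientations are given as [roll, pitch, yaw] about the fixed x, y, z axes, in that order (R = Rz(yaw) Ry(pitch) Rx(roll)).
In Python, from workcell import bot gives the robot as it stands.
- The arm moves only by the shell command python3 -m pendant 'ROWS' [FORCE]. ROWS is JSON, a list that holds one entry, the list of rows, each a list of 7 numbers: the shift along the tool's x, y, z in cm, then the turn, a rotation vector about the tool's x, y, z in rad, then the opening in per cent of the stroke, from 0 (shut) to 100 (fully open). In form: [[[dx, dy, dz, ax, ay, az, gripper], ...]]. A call has 1 to 5 rows; each row shifts and turns the pose as measured when the row begins, along the tool's axes as they then stand; what a row does not reach is not made up. A row lasts 1/12 s, in which the tool goes at most 41.7 mm and 7.16 degrees, less where a joint would pass 70% of its speed; a pose out of reach is approached as far as the arm can. A call with a gripper value outside its range is refused whole. The fingers move at their own pace and stop on an object; FORCE is the grip in N (left out, the last holds). Time passes only in rows, so rows that do not move let the fingers close. It gives the time, the measured TCP pose, the force and the opening at its end, in the units of the state.
- bot.get_obs(): the state, without advancing time (a new reading comes with each control period).
- bot.camera(name): name is "scene" or "top" or "wrist"; returns the picture (480x640x3 uint8, red, green, blue); there is no depth.
- bot.get_calibration(name): a dict with "intrinsics" (3x3 intrinsics, pixels), "pose" (4x4, takes a point from camera to world coordinates); the wrist camera has in their place "T_tool_cam" (4x4, takes a point from camera to tool coordinates, whose origin is the TCP and whose axes are the flange's). Camera axes: x right, y down, z forward; pixel columns grow to the right and rows downward; lengths in m; the calibration is good to about 2 mm. The wrist camera is an equidistant fisheye: a pixel r from the principal point sees the ray r / f radians off the axis. A picture is of the moment at which its call begins: read the wrist's pose just before it. get_calibration takes no time and is no camera call.
- bot.job_done(): hands the job in, once; it reports no verdict.
Trained networks look in the newest picture that a camera, given by its name, has taken for a name from the list of things; names that differ only in an ending like _2 or _b are one class to them, and where a whole thing is asked for, a point or a joint stands for the part that bears it (a point fixed in the world has none). Each returns a list of dicts, best first, with "confidence" (0 to 1); they miss things now and then, are a little off and sometimes report something else, mostly with a low value. They report only what shows in the picture. A call takes as long as a camera call. They do not tell look-alikes from the thing itself.
- bot.masks_of(camera, thing): "pixels" (480x640 bool, what is visible of it) and "extent" ([left, top, right, bottom] in pixels, round what is visible of it).
- bot.mark_of(camera, thing): "uv" ([column, row] in pixels: a listed point, or the origin of a listed thing).
The state is a dict: "time": time; "q": joint angles; "qd": joint speeds; "joint_efforts": joint torques, N m; "ee_pos": TCP position; "tcp_rot": TCP orientation; "wrist_force": force on the tool from outside, world axes, zero at the start; "torque": the same for the moment, N m; "opening": finger opening in m.
Only numpy, scipy, OpenCV 4.12 (cv2) and the standard library are available. Lean on these libraries where they do the work, as an engineer would, in place of code of your own. Each camera call takes 0.05 s, during which the arm holds its last target. There are 200 camera calls.

### The job

With the pry bar, roll the flanged aluminium pan over where it is beneath the low rack, so that it rests open side down on its flange, and then push it up square and flush against the long side of the square-tube stop under the rack. Its welds are fresh, so only the bar may touch it, not the gripper; keep the pan under the rack and leave the timber, spool and magnet where they are. Finish by laying the bar down flat on the bench, clear in front of the rack.

Things in the scene. Friction and masses are not known exactly. Their poses are not given: they have to be found in the camera images.
- pan: Open pan of bare folded aluminium, about 0.36 kg, 50 mm high, 4 mm thick. Body 90 (own x) by 70 mm (own y); a flat flange stands 20 mm out all round its mouth (130 by 110 mm over it). Origin: centre of the bottom's outer face; own z points to the mouth. Starts mouth up, flange underside 46 mm over the bench, own x within 0.15 rad of the rack's x. Turned over, the origin is on top, 50 mm up.
- rack: Low rack of dark steel, fixed: four flat bars with gaps, 740 mm long (own y), 180 mm deep (own x, pointing away from the robot; front edge at x = -90 mm). Clear height beneath 132 mm, bars' top at 140 mm; thin bar stock lies on it, up to 165 mm high. 20 mm legs at the four corners, open all round below. Origin on the bench under its centre.
- stop: Stop: dark steel square tube, 160 mm (own x) by 40 mm (own y), 40 mm high, bolted to the bench under the rack, parallel to the rack's x, about 290 mm left or right of the rack's centre. Origin: centre of its underside. The pan goes against its long side that faces the rack's middle.
- bar_grip (a point): Centre of the pry bar's wooden handle (70 long, 22 wide, 24 mm high), 12 mm over the bench when lying. Own x points along the bar to its tip. Bar 0.22 kg, 220 mm long; a round 16 mm shank starts 35 mm ahead of this point and ends in a 26 mm blade, 20 wide, 9 mm thick; shank and blade axis lie 4 mm lower than this point. Starts lying across the bench in front of the rack, tip to the left.
- bar_tip (a point): End of the pry bar's blade, 185 mm from the handle's centre along the bar, 8 mm over the bench when the bar lies.
- timber_center (a point): Bystander: two loose timber offcuts screwed together, 140 by 100 mm, 65 mm high, under the rack on the side away from the stop. Point 32 mm over the bench at its centre. Leave alone.
- spool_center (a point): Bystander: copper wire spool lying flat, 100 mm diameter, 45 mm high, on the bench before the rack, near its right or left end. Point at its centre. Leave alone.
- magnet_center (a point): Bystander: flat arrow-shaped welding magnet, about 120 by 60 mm, 16 mm high, on the bench before the rack, near its right or left end. Point at its centre. Leave alone.
Mind the look-alikes: they are no part of the job. There is more than one size of the pan; the one meant has the size given above.

How it is judged (in metres and radians):
On the way, in this order (a step that is already met when the one before it is completed fails the run):
1. the pan has been tipped up on its edge beneath the rack (angle between pan's own z axis and vertical above 1 rad and x of pan in the frame of rack between -0.07 and 0.07 m).
2. the pan lies turned over, mouth down on its flange (angle between pan's own z axis and vertical above 3.05 rad and height (world z) of pan below 0.054 m), for 0.2 s.
At the end, for the whole second after the job is handed in: The pan rests mouth down on its flange on the bench, its flange within 5 mm of the stop's long side, square to it within 0.06 rad and within 80 mm of its middle along it; pan still; the bar lies flat on the bench, both handle centre and tip at least 10 mm in front of the rack's front edge (angle between pan's own z axis and vertical above 3.08 rad and height (world z) of pan between 0.046 and 0.054 m and y of pan in the frame of stop between -0.08 and 0.08 m and x of pan in the frame of stop between -0.08 and 0.08 m and angle between the x axis of pan and the x axis of stop, either way round below 0.06 rad and linear speed of pan below 0.01 m/s and height (world z) of each of bar_grip, bar_tip below 0.02 m and x of each of bar_grip, bar_tip in the frame of rack below -0.1 m); the robot touches nothing.
It fails at once if the gripper or arm touches the pan (contact force between any of the arm, the fingers and pan above 1 N).
It fails at once if the pan slides out from under the rack (its centre more than 70 mm before or behind the rack's middle) (x of pan in the frame of rack below -0.07 m or x of pan in the frame of rack above 0.07 m).
It fails at once if timber, spool or magnet is moved by more than 25 mm (distance of any of timber_center, spool_center, magnet_center from where it was at the start of the episode above 0.025 m).
It also fails if it takes over 69 s, if anything falls off the work surface, if the arm or the gripper's body presses on something with over 40 N, if the wrist force passes 120 N, or if a joint passes its speed limit or range.

## Working session

There is one attempt and no reset: what is moved stays moved. The work goes in short steps, Python scripts to look and compute and a shell command to move; the robot and the scene stay as the last step left them, time stands still between calls to the robot, and variables do not carry over. Pictures are saved under pics/ and viewed, about 8 in all and at most 12, crops included, and the job is handed in when it is done.

```bash
ls; mkdir -p pics
python3 - <<'E'
from workcell import bot
import cv2,numpy as np
o=bot.get_obs();print(o['time'],o['ee_pos'],o['tcp_rot'],o['opening'])
for n in ['scene','top']:
    im=bot.camera(n);cv2.imwrite(f'pics/{n}0.png',im[:,:,::-1])
    c=bot.get_calibration(n);print(n,np.round(c['intrinsics'],1).tolist(),np.round(c['pose'],3).tolist())
    for t in ['pan','rack','stop','bar_grip','bar_tip','timber_center','spool_center','magnet_center']:
        try: print(n,t,[(np.round(d['uv'],1).tolist(),round(d['confidence'],2)) for d in bot.mark_of(n,t)])
        except Exception as e: print(t,e)
E
```

```text
pics
0.0 [ 0.237534   -0.49575483  0.19746937] [-1.79922343e+02 -4.06278865e-04  2.55998716e+01] 0.08541818576134849
scene [[527.8, 0.0, 324.2], [0.0, 527.8, 243.4], [0.0, 0.0, 1.0]] [[0.964, 0.223, -0.143, 0.675], [0.265, -0.785, 0.56, -0.602], [0.012, -0.577, -0.816, 0.938], [0.0, 0.0, 0.0, 1.0]]
scene pan [([389.9, 272.7], 0.95), ([271.7, 180.2], 0.84)]
scene rack [([396.4, 272.0], 0.68)]
scene stop [([411.5, 172.4], 0.75), ([374.5, 400.7], 0.24)]
scene bar_grip []
scene bar_tip [([296.3, 214.6], 0.97)]
scene timber_center [([374.1, 399.1], 0.96)]
scene spool_center [([197.6, 393.0], 0.63)]
scene magnet_center [([329.8, 131.5], 0.94)]
top [[579.6, 0.0, 311.6], [0.0, 579.6, 238.8], [0.0, 0.0, 1.0]] [[-0.024, -0.992, 0.122, 0.336], [-0.999, 0.026, 0.019, -0.005], [-0.022, -0.122, -0.992, 1.475], [0.0, 0.0, 0.0, 1.0]]
top pan [([247.9, 309.4], 0.79), ([318.9, 184.3], 0.76)]
top rack [([314.5, 177.1], 0.65)]
top stop [([199.8, 186.4], 0.96)]
top bar_grip [([351.4, 257.0], 0.82), ([431.0, 168.9], 0.65)]
top bar_tip [([279.7, 272.7], 0.86)]
top timber_center [([172.1, 274.8], 0.7), ([429.7, 166.5], 0.56)]
top spool_center [([459.1, 288.6], 0.93)]
top magnet_center [([173.0, 275.7], 0.73)]
```

View pics/scene0.png

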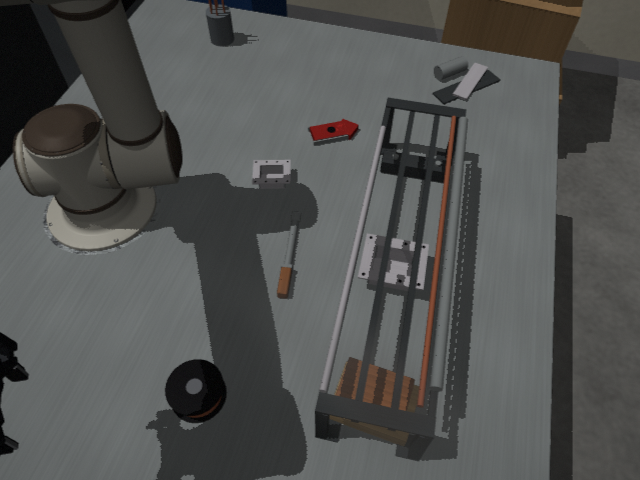

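View pics/top0.png

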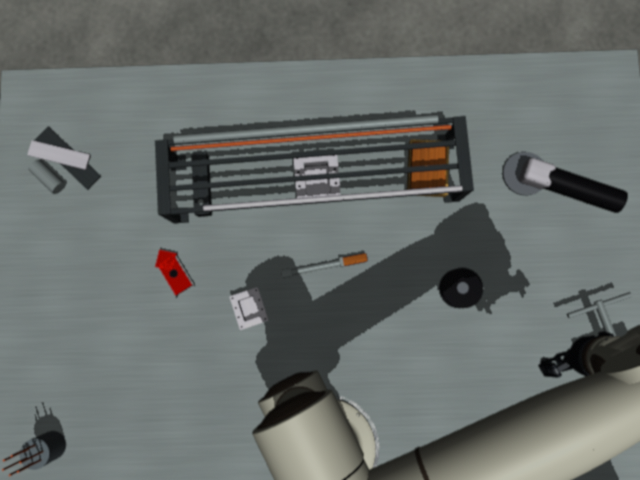

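```bash
cat > h.py <<'E'
from workcell import bot
import cv2,numpy as np
from scipy.spatial.transform import Rotation as R
def w(cam,uv,z):
    c=bot.get_calibration(cam);K=np.array(c['intrinsics']);P=np.array(c['pose'])
    d=P[:3,:3]@np.linalg.inv(K)@[uv[0],uv[1],1];return P[:3,3]+d*(z-P[2,3])/d[2]
def px(cam,X):
    c=bot.get_calibration(cam);K=np.array(c['intrinsics']);P=np.array(c['pose'])
    p=K@(P[:3,:3].T@(np.array(X)-P[:3,3]));return p[:2]/p[2]
def st():
    o=bot.get_obs();print('t',round(o['time'],2),np.round(o['ee_pos'],4),np.round(o['tcp_rot'],2),'F',np.round(o['wrist_force'],1),'op',round(o['opening'],4));return o
E
python3 - <<'E'
from h import *
for n,u,z,t in [('scene',(389.9,272.7),.0,'pan'),('top',(318.9,184.3),0,'pan'),('scene',(396.4,272),0,'rack'),('top',(314.5,177.1),0,'rack'),('scene',(411.5,172.4),0,'stop'),('top',(199.8,186.4),0,'stop'),('top',(351.4,257),.012,'grip'),('top',(279.7,272.7),.008,'tip'),('scene',(296.3,214.6),.008,'tip'),('top',(247.9,309.4),0,'pan2')]:
    print(n,t,np.round(w(n,u,z),3))
E
```

```text
scene pan [0.663 0.006 0.   ]
top pan [0.659 0.001 0.   ]
scene rack [0.676 0.011 0.   ]
top rack [0.679 0.012 0.   ]
scene stop [0.657 0.301 0.   ]
top stop [0.662 0.311 0.   ]
top grip [ 0.467 -0.076  0.012]
top tip [0.432 0.106 0.008]
scene tip [0.43  0.095 0.008]
top pan2 [0.341 0.189 0.   ]
```

The scene picture shows the large pan under the rack (scene 395,265), with a smaller look-alike in front at (271,172). The stop is at the left end (415,165), the timber at the right end (375,385), and the bar at (288,260). I'll zoom in to get the yaws.

Run:
```python
from h import *
s=cv2.imread('pics/scene0.png');t=cv2.imread('pics/top0.png')
a=cv2.resize(s[210:320,340:460],(480,440),interpolation=cv2.INTER_CUBIC)
b=cv2.resize(t[135:215,270:360],(0,0),fx=3.5,fy=3.5,interpolation=cv2.INTER_CUBIC)
c=cv2.resize(t[105:230,145:485],(795,292),interpolation=cv2.INTER_CUBIC)
im=np.zeros((600,800,3),np.uint8);
im[:308,:]=0; im[300:592,:795]=c; im[:280,485:800]=b; 
a=cv2.resize(s[210:320,340:460],(327,300),interpolation=cv2.INTER_CUBIC); im[:300,:327]=a
cv2.imwrite('pics/comp.png',im)
for n in ['scene','top']:
    bot.camera(n)
    for th in ['rack','pan','stop']:
        for d in bot.masks_of(n,th)[:2]:
            m=d['pixels'];ys,xs=np.nonzero(m)
            z={'rack':.14,'pan':.05,'stop':.04}[th]
            P=np.array([w(n,(x,y),z)[:2] for x,y in zip(xs,ys)]).astype(np.float32)
            r=cv2.minAreaRect(P*1000);print(n,th,round(d['confidence'],2),d['extent'],np.round(r[0],0),np.round(r[1],0),round(r[2],1))
```

```text
Traceback (most recent call last):
  File "h.py", line 5, in w
    c=bot.get_calibration(cam);K=np.array(c['intrinsics']);P=np.array(c['pose'])
ValueError: time passes only in moves, steps and waits
```

View pics/comp.png

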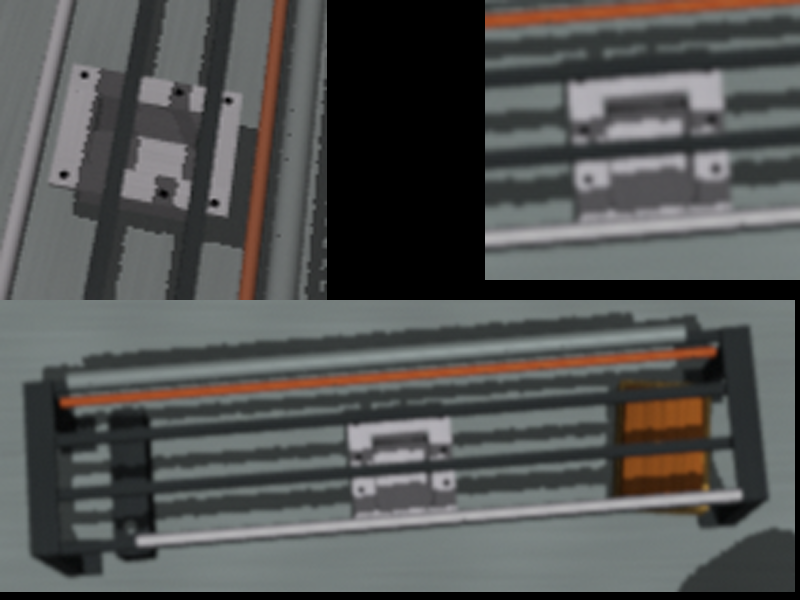

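```bash
sed -i 's/^def w/import functools\ncal=functools.lru_cache(None)(lambda n:bot.get_calibration(n))\ndef w/; s/c=bot.get_calibration(cam)/c=cal(cam)/' h.py
python3 - <<'E'
from h import *
print('pan scene',[np.round(w('scene',u,.05)[:2],3).tolist() for u in [(367.9,233.9),(429.2,244.9),(358.3,277.9),(423.7,289.3)]])
print('pan top',[np.round(w('top',u,.05)[:2],3).tolist() for u in [(293.7,157.9),(337.7,155)]])
print('rack top',[np.round(w('top',u,.14)[:2],3).tolist() for u in [(155.3,140.5),(160,215),(465.8,116.6),(473,188.5)]])
for n in ['scene','top']:
    bot.camera(n)
    for th in ['stop','spool_center','magnet_center','timber_center']:
        for d in bot.masks_of(n,th)[:1]:
            ys,xs=np.nonzero(d['pixels'])
            z={'stop':.04,'timber_center':.065,'spool_center':.04,'magnet_center':.016}[th]
            P=np.array([w(n,(x,y),z)[:2] for x,y in zip(xs,ys)]).astype(np.float32)
            r=cv2.minAreaRect(P*1000);print(n,th,round(d['confidence'],2),np.round(r[0],0),np.round(r[1],0),round(r[2],1))
print('stop corners px',[px('scene',p) for p in [(.6,.3,.04)]])
st()
E
```

```text
pan scene [[0.6, 0.055], [0.728, 0.062], [0.606, -0.055], [0.734, -0.046]]
pan top [[0.718, 0.063], [0.722, -0.048]]
rack top [[0.746, 0.388], [0.566, 0.375], [0.782, -0.351], [0.608, -0.358]]
scene stop 0.6 [658. 281.] [149.  75.] 3.3
scene spool_center 0.73 [ 385. -347.] [ 99. 116.] 46.0
scene magnet_center 0.7 [447. 372.] [124.  76.] 31.7
scene timber_center 0.87 [ 688. -290.] [116. 136.] 84.3
top stop 0.69 [661. 299.] [166.  46.] 3.0
top spool_center 0.87 [ 382. -341.] [103.  96.] 88.6
top magnet_center 0.73 [445. 378.] [124.  60.] 30.8
top timber_center 0.76 [ 679. -270.] [101. 140.] 85.2
stop corners px [array([390.00413243, 156.12185621])]
t 1.5 [ 0.2377 -0.496   0.1982] [180.    0.   25.6] F [ 0.2  0.6 -1.1] op 0.085
```

```bash
for i in 1 2; do python3 -m pendant '[[[3.2,-2.3,0,0,0,0,100],[3.2,-2.3,0,0,0,0,100],[3.2,-2.3,0,0,0,0,100],[3.2,-2.3,0,0,0,0,100],[3.2,-2.3,0,0,0,0,100]]]' 60; done; python3 -m pendant '[[[0,0,0,0,0,0.12,100],[0,0,0,0,0,0.12,100],[0,0,0,0,0,0,100]]]'
python3 - <<'E'
from h import *
o=st();print(o['q']);print(np.round(bot.get_calibration('wrist')['T_tool_cam'],3).tolist(),bot.get_calibration('wrist')['intrinsics'])
E
```

```text
time: 1.92
ee_pos: [0.3319, -0.3228, 0.1955]
tcp_rot: [-179.9, 0.1, 25.0]
wrist_force: [0.7, -0.4, -0.6]
opening: 0.0855
time: 2.33
ee_pos: [0.4309, -0.1422, 0.1966]
tcp_rot: [179.9, -0.1, 24.8]
wrist_force: [1.0, -1.5, -0.5]
opening: 0.0856
time: 2.58
ee_pos: [0.4343, -0.1337, 0.1966]
tcp_rot: [-180.0, -0.2, 11.3]
wrist_force: [-0.9, -0.2, 0.4]
opening: 0.0853
t 2.58 [ 0.4343 -0.1337  0.1966] [-1.800e+02 -1.500e-01  1.127e+01] F [-0.9 -0.2  0.4] op 0.0853
[-1.71677687e+01 -8.21111578e+00 -2.98747865e+00  9.50898475e+01
  7.59427297e-02  1.51563163e+02]
[[-0.001, -0.952, -0.307, 0.08], [1.0, -0.001, -0.0, -0.0], [-0.0, -0.307, 0.952, -0.176], [0.0, 0.0, 0.0, 1.0]] [[371.64829954   0.         323.28048697]
 [  0.         371.64829954 238.00486788]
 [  0.           0.           1.        ]]
```

```bash
for i in 1 2 3 4 5 6 7 8; do python3 -m pendant '[[[0,0,0,0,0,-0.118,100],[0,0,0,0,0,-0.118,100],[0,0,0,0,0,-0.118,100],[0,0,0,0,0,-0.118,100],[0,0,0,0,0,-0.118,100]]]' >/dev/null; done
python3 - <<'E'
from h import *
o=st();print(o['q'])
im=bot.camera('wrist');cv2.imwrite('pics/w1.png',im[:,:,::-1])
T=np.array(bot.get_calibration('wrist')['T_tool_cam']);K=np.array(bot.get_calibration('wrist')['intrinsics'])
Rt=R.from_euler('xyz',o['tcp_rot'],degrees=True).as_matrix()
def ww(uv,z):
    d=(np.array(uv)-K[:2,2])/K[0,0];r=np.hypot(*d);v=np.array([*(d/r*np.sin(r)),np.cos(r)])
    p=o['ee_pos']+Rt@T[:3,3];v=Rt@T[:3,:3]@v;return p+v*(z-p[2])/v[2]
for t,z in [('bar_grip',.012),('bar_tip',.008)]:
    for d in bot.mark_of('wrist',t): print(t,d['uv'],round(d['confidence'],2),np.round(ww(d['uv'],z),4))
E
```

```text
t 5.92 [ 0.4257 -0.1544  0.1991] [-179.82   -0.35  -62.39] F [ 0.4 -0.7  0.6] op 0.0857
[-1.98673354e+01 -8.64341906e+00 -3.08619305e+00  9.51777625e+01
 -1.01035611e-01 -1.37474890e+02]
bar_grip [263.4, 247.1] 0.86 [ 0.4612 -0.0829  0.012 ]
bar_tip [227.8, 373.0] 0.87 [0.4341 0.0958 0.008 ]
bar_tip [64.6, 384.3] 0.47 [0.6622 0.2882 0.008 ]
```

View pics/w1.png

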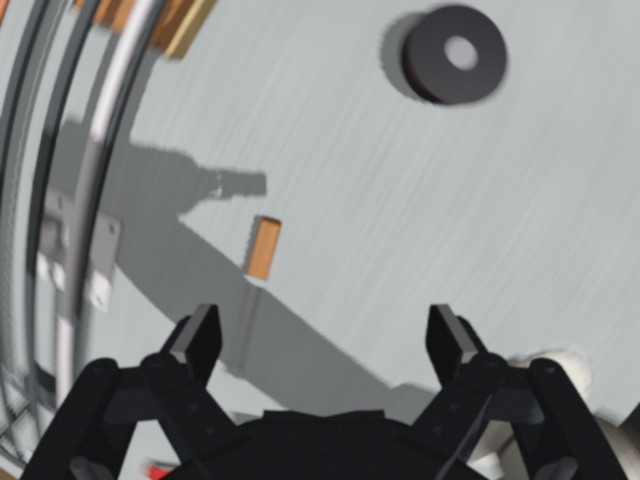

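The wrist picture shows the bar's handle at (263,247) and its tip at (228,373), with the spool, rack and pan clear of it. I'll move over the handle.

```bash
python3 -m pendant '[[[0,0,0,0,0,0.105,100],[0,0,0,0,0,0.105,100],[0,0,0,0,0,0.105,100],[-3.3,-2.4,0,0,0,0,100],[-3.3,-2.4,0,0,0,0,100]]]'; python3 -m pendant '[[[0,0,3.5,0,0,0,100],[0,0,3.5,0,0,0,100],[0,0,0,0,0,0,100]]]';python3 - <<'E'
from h import *
o=st()
im=bot.camera('wrist')
T=np.array(bot.get_calibration('wrist')['T_tool_cam']);K=np.array(bot.get_calibration('wrist')['intrinsics'])
Rt=R.from_euler('xyz',o['tcp_rot'],degrees=True).as_matrix()
def ww(uv,z):
    d=(np.array(uv)-K[:2,2])/K[0,0];r=np.hypot(*d);v=np.array([*(d/r*np.sin(r)),np.cos(r)])
    p=o['ee_pos']+Rt@T[:3,3];v=Rt@T[:3,:3]@v;return p+v*(z-p[2])/v[2]
for t,z in [('bar_grip',.012),('bar_tip',.008)]:
    for d in bot.mark_of('wrist',t): print(t,d['uv'],round(d['confidence'],2),np.round(ww(d['uv'],z),4), 'tool', np.round(Rt.T@(ww(d['uv'],z)-o['ee_pos']),4))
ys,xs=np.nonzero(bot.masks_of('wrist','bar_grip')[0]['pixels']); print(xs.min(),xs.max(),ys.min(),ys.max())
P=np.array([ww((x,y),.012)[:2] for x,y in zip(xs,ys)]).astype(np.float32);print(cv2.minAreaRect(P*1000))
E
```

```text
time: 6.48
ee_pos: [0.463, -0.0878, 0.1997]
tcp_rot: [-179.7, -0.4, -83.6]
wrist_force: [0.6, -0.2, 0.2]
opening: 0.0855
time: 6.73
ee_pos: [0.4676, -0.0832, 0.1291]
tcp_rot: [-179.4, -0.4, -83.9]
wrist_force: [-0.2, 0.8, -1.1]
opening: 0.0854
t 6.73 [ 0.4676 -0.0832  0.1291] [-179.39   -0.38  -83.9 ] F [-0.2  0.8 -1.1] op 0.0854
bar_grip [334.4, 223.3] 0.76 [ 0.461  -0.0812  0.012 ] tool [-0.0035  0.0076  0.117 ]
bar_grip [112.3, 291.4] 0.25 [0.6719 0.0106 0.012 ] tool [-0.0724 -0.2119  0.1189]
bar_tip [340.9, 395.1] 0.64 [0.4323 0.1022 0.008 ] tool [-0.1889  0.0166  0.1197]
317 351 180 397
((449.84674072265625, -7.0821990966796875), (23.65580940246582, 220.94091796875), 9.352194786071777)
```

```bash
python3 -m pendant '[[[-0.2,0.7,3,0,0,-0.054,100],[0,0,3.5,0,0,0,100],[0,0,3,0,0,0,100],[0,0,1.5,0,0,0,100],[0,0,0,0,0,0,100]]]'; python3 -m pendant '[[[0,0,0,0,0,0,100]]]'
python3 - <<'E'
from h import *
st()
E
```

```text
time: 7.35
ee_pos: [0.4724, -0.0884, 0.0363]
tcp_rot: [-177.9, -1.0, -81.1]
wrist_force: [-0.8, 0.2, 0.7]
opening: 0.085
time: 7.43
ee_pos: [0.473, -0.0889, 0.0379]
tcp_rot: [-177.8, -1.0, -81.2]
wrist_force: [0.1, 0.4, -0.7]
opening: 0.0852
t 7.43 [ 0.473  -0.0889  0.0379] [-177.78   -1.01  -81.17] F [ 0.1  0.4 -0.7] op 0.0852
```

```bash
cat >> h.py <<'E'
def go(pos,rpy):
    o=st();A=R.from_euler('xyz',o['tcp_rot'],degrees=True);B=R.from_euler('xyz',rpy,degrees=True)
    print('shift cm',np.round(A.inv().apply(np.array(pos)-o['ee_pos'])*100,2),'rotvec',np.round((A.inv()*B).as_rotvec(),3))
E
python3 -c "
from h import *
go([.4625,-.081,.0379],[180,0,-80.8])"
```

```text
t 7.43 [ 0.473  -0.0889  0.0379] [-177.78   -1.01  -81.17] F [ 0.1  0.4 -0.7] op 0.0852
shift cm [-0.95  0.91 -0.05] rotvec [-0.039 -0.018 -0.006]
```

```bash
python3 -m pendant '[[[-0.95,0.9,0,-0.039,-0.018,-0.006,100],[0,0,0,0,0,0,100],[0,0,0,0,0,0,100]]]' >/dev/null;  python3 -c "
from h import *
go([.4625,-.081,.004],[180,0,-80.8])"
```

```text
t 7.68 [ 0.4657 -0.0824  0.0441] [-1.7963e+02 -1.3000e-01 -8.0950e+01] F [ 0.7 -0.5 -0.1] op 0.0853
shift cm [-0.2   0.32  4.01] rotvec [-0.006 -0.002 -0.003]
```

```bash
python3 -m pendant '[[[-0.2,0.3,1.8,0,0,0,100],[0,0,1.5,0,0,0,100],[0,0,0,0,0,0,100]]]' >/dev/null;  python3 -c "
from h import *
go([.4625,-.081,.004],[180,0,-80.8])"
```

```text
t 7.93 [ 0.4674 -0.0825  0.0161] [-178.98   -0.38  -81.03] F [-0.2 -0.6 -0.8] op 0.0855
shift cm [-0.23  0.48  1.2 ] rotvec [-0.018 -0.007 -0.004]
```

```bash
python3 -m pendant '[[[-0.2,0.5,0.7,-0.018,-0.007,-0.004,100],[0,0,0.3,0,0,0,100],[0,0,0,0,0,0,100]]]' >/dev/null;  python3 -c "
from h import *
go([.4625,-.081,.004],[180,0,-80.8])"
```

```text
t 8.18 [ 0.4639 -0.082   0.0088] [-1.7982e+02 -6.0000e-02 -8.0810e+01] F [ 0.1  0.5 -0.4] op 0.0856
shift cm [-0.13  0.12  0.48] rotvec [-0.003 -0.001 -0.   ]
```

```bash
python3 -m pendant '[[[-0.1,0.1,0.45,0,0,0,100],[0,0,0,0,0,0,0],[0,0,0,0,0,0,0],[0,0,0,0,0,0,0],[0,0,0,0,0,0,0]]]' 120;python3 -m pendant '[[[0,0,0,0,0,0,0],[0,0,0,0,0,0,0],[0,0,0,0,0,0,0],[0,0,0,0,0,0,0],[0,0,0,0,0,0,0]]]'; python3 -c "
from h import *
go([.4625,-.081,.004],[180,0,-80.8])"
```

```text
time: 8.6
ee_pos: [0.4638, -0.0814, 0.0056]
tcp_rot: [-179.7, -0.1, -80.8]
wrist_force: [0.7, -0.0, 0.3]
opening: 0.0388
time: 9.02
ee_pos: [0.464, -0.0814, 0.006]
tcp_rot: [-179.7, -0.1, -80.8]
wrist_force: [0.1, -0.6, 0.4]
opening: 0.0004
t 9.02 [ 0.464  -0.0814  0.006 ] [-1.7966e+02 -1.2000e-01 -8.0820e+01] F [ 0.1 -0.6  0.4] op 0.0004
shift cm [-0.07  0.14  0.2 ] rotvec [-0.006 -0.002 -0.   ]
```

Run:
```python
from h import *
cv2.imwrite('pics/w2.png',bot.camera('wrist')[:,:,::-1])
bot.camera('top')
for t,z in [('bar_grip',.012),('bar_tip',.008)]:
    for d in bot.mark_of('top',t): print(t,d['uv'],round(d['confidence'],2),np.round(w('top',d['uv'],z),4))
```

```text
(no output)
```

View pics/w2.png

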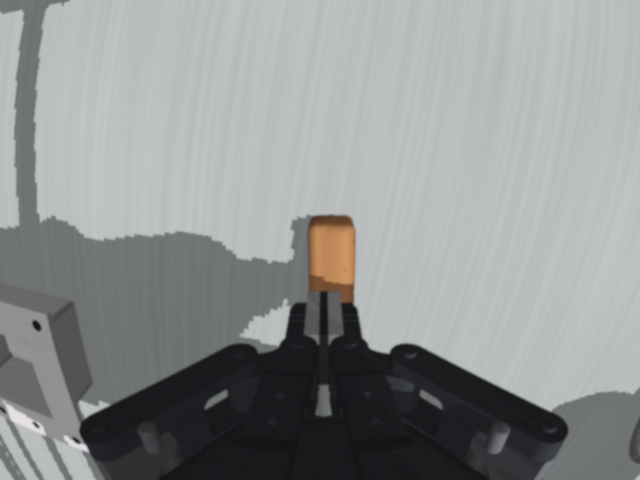

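```bash
cat >> h.py <<'E'
def ww(uv,z):
    o=bot.get_obs();c=cal('wrist');T=np.array(c['T_tool_cam']);K=np.array(c['intrinsics'])
    Rt=R.from_euler('xyz',o['tcp_rot'],degrees=True).as_matrix()
    d=(np.array(uv)-K[:2,2])/K[0,0];r=np.hypot(*d);v=np.array([*(d/r*np.sin(r)),np.cos(r)])
    p=o['ee_pos']+Rt@T[:3,3];v=Rt@T[:3,:3]@v;X=p+v*(z-p[2])/v[2]
    return np.round(X,4),np.round(Rt.T@(X-o['ee_pos']),4)
E
python3 - <<'E'
from h import *
st()
for u,z in [((311,220),.024),((353,220),.024),((311,285),.024),((353,285),.024),((332,295),.024),((332,217),.024)]: print(u,ww(u,z))
bot.camera('top')
for t in ['bar_grip','bar_tip']:
    for d in bot.mark_of('top',t): print(t,d['uv'],d['confidence'],w('top',d['uv'],.01))
    for d in bot.masks_of('top',t)[:1]: print(d['extent'],d['confidence'])
E
```

```text
t 9.22 [ 0.464  -0.0814  0.006 ] [-1.7966e+02 -1.2000e-01 -8.0820e+01] F [ 0.6 -0.8 -0.7] op -0.0004
(311, 220) (array([ 0.4765, -0.1156,  0.024 ]), array([ 0.0358, -0.007 , -0.0179]))
(353, 220) (array([ 0.4582, -0.1186,  0.024 ]), array([ 0.0358,  0.0116, -0.018 ]))
(311, 285) (array([ 0.4718, -0.0845,  0.024 ]), array([ 0.0043, -0.0073, -0.0179]))
(353, 285) (array([ 0.4523, -0.0876,  0.024 ]), array([ 0.0043,  0.0124, -0.0181]))
(332, 295) (array([ 0.4612, -0.0809,  0.024 ]), array([-0.0009,  0.0025, -0.018 ]))
(332, 217) (array([ 0.4675, -0.1184,  0.024 ]), array([ 0.0371,  0.0023, -0.0179]))
bar_grip [279.0, 271.1] 0.3 [0.43587337 0.1077368  0.01      ]
[280.5, 261.4, 329.7, 278.7] 0.88
bar_tip [278.2, 274.7] 0.74 [0.42680848 0.10991672 0.01      ]
[280.2, 263.2, 332.7, 274.5] 0.72
```

```bash
python3 -m pendant '[[[0,0.2,0,0,0,0,50],[0,0,0,0,0,0,50],[0,0,0,0,0,0,50],[0,0,0,0,0,0,50],[0,0,0,0,0,0,50]]]'; for i in 1 2 ; do python3 -m pendant '[[[0,0,0.4,0,0,0,50],[0,0,0,0,0,0,50]]]'; done
python3 - <<'E'
from h import *
s=bot.camera('scene')[:,:,::-1]
a=cv2.resize(s[170:350,200:380],(600,600),interpolation=cv2.INTER_CUBIC)
cv2.imwrite('pics/s2.png',a)
E
```

```text
time: 9.88
ee_pos: [0.4617, -0.0817, 0.006]
tcp_rot: [-179.7, -0.1, -80.8]
wrist_force: [-0.2, 0.8, 0.5]
opening: 0.0428
time: 10.05
ee_pos: [0.4619, -0.0818, 0.0017]
tcp_rot: [-179.6, -0.1, -80.8]
wrist_force: [0.5, -0.4, -0.4]
opening: 0.0422
time: 10.22
ee_pos: [0.4618, -0.0818, -0.0029]
tcp_rot: [-179.7, -0.1, -80.8]
wrist_force: [-0.9, 0.6, -0.2]
opening: 0.0427
```

View pics/s2.png

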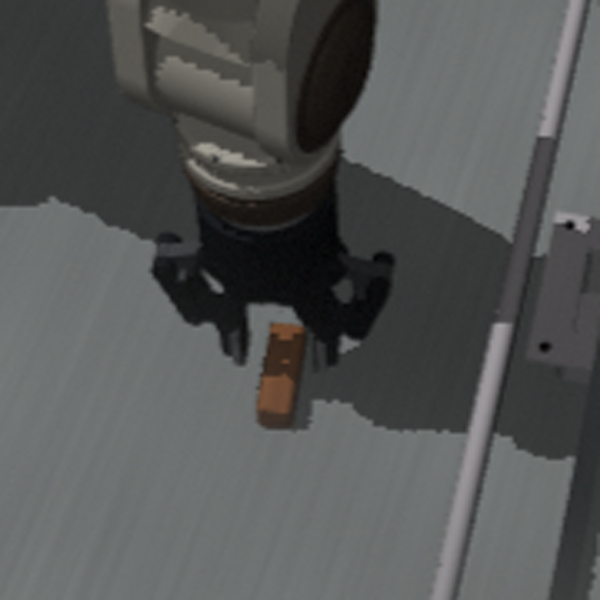

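The scene crop shows the fingers either side of the handle but still well above the bench. There is no contact even at a reported z of −3 mm, so the reported height must be off. I'll feel for the bench gently.

```bash
for i in 1 2 3 4; do python3 -m pendant '[[[0,0,0.3,0,0,0,50],[0,0,0,0,0,0,50]]]' | egrep 'pos|force'; done
```

```text
ee_pos: [0.462, -0.0818, -0.0057]
wrist_force: [0.4, -0.6, 0.2]
ee_pos: [0.4621, -0.0818, -0.0091]
wrist_force: [-0.1, -0.2, 0.5]
ee_pos: [0.4621, -0.0818, -0.0124]
wrist_force: [-0.5, -0.0, -0.6]
ee_pos: [0.4621, -0.0818, -0.0158]
wrist_force: [-0.7, 0.5, -0.3]
```

```bash
for i in 1 2 3; do python3 -m pendant '[[[0,0,0.25,0,0,0,50],[0,0,0,0,0,0,50]]]' | egrep 'pos|force'; done
```

```text
ee_pos: [0.4621, -0.0818, -0.0186]
wrist_force: [-0.2, -0.2, 0.1]
ee_pos: [0.4621, -0.0818, -0.0213]
wrist_force: [0.4, -0.2, -0.1]
ee_pos: [0.4622, -0.0819, -0.0241]
wrist_force: [-0.4, 1.0, 0.4]
```

```bash
python3 -m pendant '[[[0,0,-0.2,0,0,0,0],[0,0,0,0,0,0,0],[0,0,0,0,0,0,0],[0,0,0,0,0,0,0],[0,0,0,0,0,0,0]]]' 120;  python3 -m pendant '[[[0,0,0,0,0,0,0],[0,0,0,0,0,0,0]]]'
```

```text
time: 11.85
ee_pos: [0.4624, -0.0819, -0.021]
tcp_rot: [-179.6, -0.2, -80.8]
wrist_force: [0.1, -0.0, -1.7]
opening: 0.0183
time: 12.02
ee_pos: [0.4623, -0.0819, -0.0213]
tcp_rot: [-179.6, -0.1, -80.8]
wrist_force: [0.9, -1.1, -0.8]
opening: 0.0185
```

```bash
python3 -m pendant '[[[0,0,0,0,0,0,45],[0,0,0,0,0,0,45],[0,0,0,0,0,0,45]]]' 120; for i in 1 2 3; do python3 -m pendant '[[[0,0,0.25,0,0,0,45],[0,0,0,0,0,0,45]]]' | egrep 'pos|force'; done
```

```text
time: 12.27
ee_pos: [0.4623, -0.0819, -0.0214]
tcp_rot: [-179.6, -0.1, -80.8]
wrist_force: [-0.4, -0.0, -0.6]
opening: 0.0383
ee_pos: [0.4625, -0.0819, -0.0239]
wrist_force: [-0.5, 0.8, 0.3]
ee_pos: [0.4625, -0.0819, -0.0267]
wrist_force: [-0.6, -0.7, -0.2]
ee_pos: [0.4625, -0.0819, -0.0295]
wrist_force: [0.2, 0.1, -0.6]
```

```bash
for i in 1 2 3; do python3 -m pendant '[[[0,0,0.2,0,0,0,30],[0,0,0,0,0,0,30]]]' | egrep 'pos|force|open'; done
```

```text
ee_pos: [0.4624, -0.0819, -0.0319]
wrist_force: [0.0, -0.0, 0.3]
opening: 0.0256
ee_pos: [0.4631, -0.082, -0.0329]
wrist_force: [0.4, -0.6, 1.1]
opening: 0.0255
ee_pos: [0.4636, -0.0821, -0.0326]
wrist_force: [-0.3, -0.4, -1.2]
opening: 0.0256
```

```bash
python3 -m pendant '[[[0,0,-0.4,0,0,0,30],[0,0,0,0,0,0,0],[0,0,0,0,0,0,0],[0,0,0,0,0,0,0],[0,0,0,0,0,0,0]]]' 120;  python3 -m pendant '[[[0,0,0,0,0,0,0],[0,0,0,0,0,0,0]]]'; python3 -c "
from h import *
print(bot.get_obs())"
```

```text
time: 13.68
ee_pos: [0.464, -0.0822, -0.0273]
tcp_rot: [-179.4, -0.2, -80.8]
wrist_force: [0.5, -0.0, -1.4]
opening: 0.0193
time: 13.85
ee_pos: [0.464, -0.0822, -0.0273]
tcp_rot: [-179.4, -0.2, -80.8]
wrist_force: [-0.6, 0.2, 3.0]
opening: 0.0191
{'time': 13.85, 'q': array([-1.00406683e+01, -4.62828218e+00, -2.46487000e+01,  6.93264186e+01,
       -1.05666606e-02, -1.09227290e+02]), 'qd': array([0.05056252, 0.01882813, 0.08920994, 0.03655428, 0.04691005,
       0.08803383]), 'joint_efforts': array([ 2.01437232e-02, -3.92337155e+01,  4.45590663e+01, -4.91870530e-01,
        7.39073439e-03, -4.75856621e-03]), 'ee_pos': array([ 0.46395448, -0.08220686, -0.02733509]), 'tcp_rot': array([-179.38674652,   -0.22507004,  -80.81464264]), 'wrist_force': array([-0.55995253,  0.1536221 ,  3.0318347 ]), 'torque': array([ 0.04658338,  0.25588821, -0.01289921]), 'opening': 0.019065662682558698}
```

```bash
python3 -m pendant '[[[0,0,-2,0,0,0,0],[0,0,-2,0,0,0,0],[-0.9,2.5,-1,0,0,0,0],[-0.9,2.5,0,0,0,0,0],[-0.9,2.5,0,0,0,0,0]]]' 120; for i in 1 2 3; do python3 -m pendant '[[[0,0,0,0,0,0.112,0],[0,0,0,0,0,0.112,0],[0,0,0,0,0,0.112,0],[0,0,0,0,0,0.112,0],[0,0,0,0,0,0.112,0]]]'|egrep 'pos|rot|open'; done;  python3 -c "
from h import *
go([.384,-.066,-.01],[180,0,-177])
c=bot.camera('top');cv2.imwrite('pics/t3.png',cv2.resize(c[100:340,120:520,::-1],(800,480),interpolation=cv2.INTER_CUBIC))
for t in ['bar_grip','bar_tip']:
    for d in bot.mark_of('top',t): print(t,d['uv'],round(d['confidence'],2),w('top',d['uv'],.05))
bot.camera('scene')
for t in ['bar_grip','bar_tip']:
    for d in bot.mark_of('scene',t): print(t,d['uv'],round(d['confidence'],2),w('scene',d['uv'],.05))
"
```

```text
time: 14.27
ee_pos: [0.3843, -0.0674, 0.021]
tcp_rot: [-179.6, -0.2, -80.8]
wrist_force: [-0.1, -0.4, -2.3]
opening: 0.0192
ee_pos: [0.3783, -0.0665, 0.0199]
tcp_rot: [-179.8, -0.0, -114.0]
opening: 0.0192
ee_pos: [0.3766, -0.0663, 0.0178]
tcp_rot: [-179.9, -0.0, -147.8]
opening: 0.019
ee_pos: [0.3748, -0.066, 0.0155]
tcp_rot: [-179.9, -0.2, 178.5]
opening: 0.0193
t 15.52 [ 0.3748 -0.066   0.0155] [-179.94   -0.25  178.46] F [ 0.4 -0.6 -2.5] op 0.0193
shift cm [-0.93  0.03  2.55] rotvec [-0.001 -0.004 -0.079]
bar_grip [172.8, 273.0] 0.62 [0.43503462 0.36763    0.05      ]
bar_tip [348.1, 220.4] 0.74 [ 0.5547962  -0.06925746  0.05      ]
bar_grip [245.6, 251.9] 0.69 [ 0.37058291 -0.05734955  0.05      ]
bar_grip [327.1, 132.9] 0.28 [0.4389319  0.32458649 0.05      ]
bar_tip [336.6, 279.1] 0.65 [ 0.56508912 -0.0696615   0.05      ]
```

```bash
cat >> h.py <<'E'
def tri(ua,ub):
    A=[];b=[]
    for n,u in (('top',ua),('scene',ub)):
        p0=w(n,u,0.);p1=w(n,u,1.);d=(p1-p0)/np.linalg.norm(p1-p0);M=np.eye(3)-np.outer(d,d);A.append(M);b.append(M@p0)
    x=np.linalg.lstsq(np.vstack(A),np.hstack(b),rcond=None);return np.round(x[0],4),np.round(x[1]**.5,4)
E
python3 -c "
from h import *
print(tri((348.1,220.4),(336.6,279.1)))"
```

```text
(array([ 0.5601, -0.0678,  0.0433]), array([0.0065]))
```

View pics/t3.png

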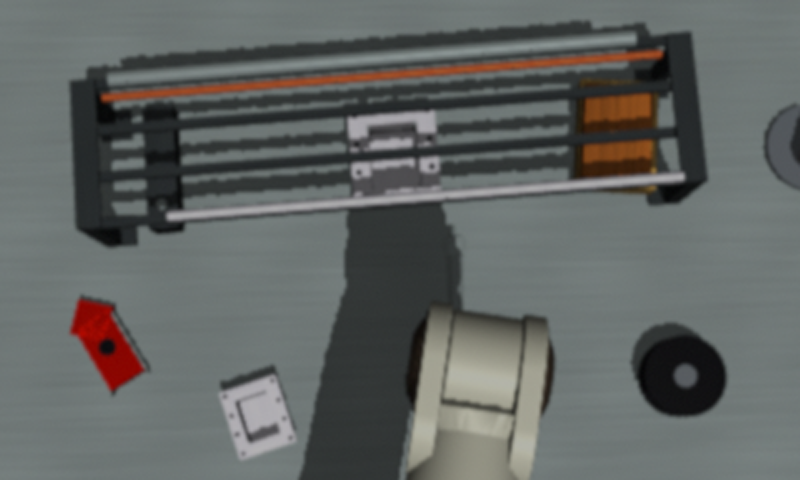

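```bash
python3 -m pendant '[[[0,0,1.5,0,0,-0.079,0],[0,0,1,0,0,0,0],[0,0,0,0,0,0,0]]]'; for i in 1 2 3 4; do python3 -m pendant '[[[0,0,0.4,0,0,0,0],[0,0,0,0,0,0,0]]]'|egrep 'pos|rot|force'; done
```

```text
time: 16.07
ee_pos: [0.3756, -0.0662, -0.0095]
tcp_rot: [-179.9, -0.1, -176.1]
wrist_force: [-0.4, 0.7, -1.1]
opening: 0.0192
ee_pos: [0.3752, -0.0661, -0.014]
tcp_rot: [-180.0, -0.2, -176.2]
wrist_force: [-0.0, -0.4, -2.8]
ee_pos: [0.3754, -0.0662, -0.0178]
tcp_rot: [-179.9, -0.2, -176.3]
wrist_force: [-1.2, -0.1, -2.1]
ee_pos: [0.3757, -0.0662, -0.0218]
tcp_rot: [-179.9, -0.1, -176.3]
wrist_force: [-0.1, 0.6, -1.8]
ee_pos: [0.3759, -0.0663, -0.0259]
tcp_rot: [-179.9, -0.1, -176.3]
wrist_force: [-0.1, 0.0, -2.2]
```

```bash
for i in 1 2 3; do python3 -m pendant '[[[0,0,0.25,0,0,0,0],[0,0,0,0,0,0,0]]]'|egrep 'pos|rot|force'; done; python3 -c "
from h import *
print(bot.get_obs()['joint_efforts'])"
```

```text
ee_pos: [0.3767, -0.0664, -0.027]
tcp_rot: [-179.9, 0.0, -176.3]
wrist_force: [-0.4, -0.2, -2.3]
ee_pos: [0.3774, -0.0665, -0.0267]
tcp_rot: [-179.9, 0.1, -176.3]
wrist_force: [0.2, 0.2, -1.5]
ee_pos: [0.3784, -0.0667, -0.0269]
tcp_rot: [-179.8, 0.3, -176.3]
wrist_force: [0.0, 0.8, -3.5]
[ 7.27233215e-03 -2.86256933e+01  4.75107229e+01  1.49785434e-01
  2.29708239e-02 -4.07253347e-04]
```

```bash
python3 -m pendant '[[[0,0,-0.9,0,-0.005,-0.012,0],[-3.5,0,0,0,0,0,0],[-3.5,0,0,0,0,0,0],[-3.5,0,0,0,0,0,0],[0,0,0,0,0,0,0]]]'; python3 -c "
from h import *
go([.530,-.058,-.018],[180,0,-177])"
```

```text
time: 17.65
ee_pos: [0.4867, -0.0584, -0.0149]
tcp_rot: [-179.8, 0.8, -175.5]
wrist_force: [-1.1, 1.1, -1.9]
opening: 0.0192
t 17.65 [ 0.4867 -0.0584 -0.0149] [-179.79    0.84 -175.51] F [-1.1  1.1 -1.9] op 0.0192
shift cm [-4.31 -0.3   0.38] rotvec [-0.003  0.015  0.026]
```

```bash
python3 -m pendant '[[[0,0,0.2,0,0.015,0.026,0],[-2,0,0,0,0,0,0],[-1.8,0,0,0,0,0,0],[0,0,0,0,0,0,0]]]'; python3 -c "
from h import *
go([.530,-.058,-.017],[180,0,-177])
c=bot.camera('wrist');cv2.imwrite('pics/w4.png',c[:,:,::-1])
s=bot.camera('scene');cv2.imwrite('pics/s4.png',cv2.resize(s[170:350,260:460,::-1],(666,600),interpolation=cv2.INTER_CUBIC))
for t in ['bar_grip','bar_tip']:
    for d in bot.mark_of('scene',t): print(t,d['uv'],round(d['confidence'],2),w('scene',d['uv'],.02))
"
```

```text
time: 17.98
ee_pos: [0.527, -0.0559, -0.0186]
tcp_rot: [-179.8, -0.2, -176.9]
wrist_force: [0.4, -0.8, -2.6]
opening: 0.019
t 17.98 [ 0.527  -0.0559 -0.0186] [-179.84   -0.22 -176.89] F [ 0.4 -0.8 -2.6] op 0.019
shift cm [-0.29 -0.23 -0.16] rotvec [-0.003 -0.004  0.002]
bar_grip [319.1, 274.6] 0.71 [ 0.52421267 -0.05098723  0.02      ]
bar_tip [408.2, 292.4] 0.67 [ 0.7074249  -0.04284355  0.02      ]
```

View pics/s4.png

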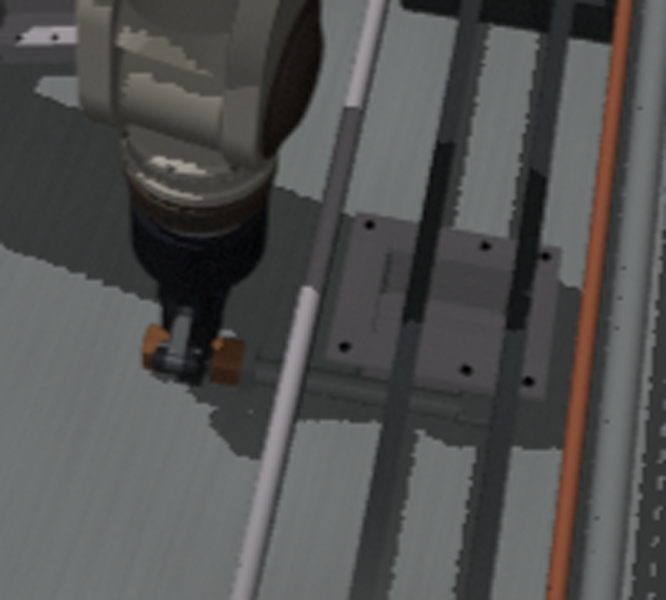

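The scene crop shows the bar lying just beneath the pan's right flange: tip near crop (495,415), pan corners at about (360,215), (555,250), (330,355) and (545,395). I'll lift along the arc.

```bash
python3 -m pendant '[[[-0.2,0.5,-0.8,0,0,0,0],[0,0.2,-1,0,0,0,0],[0,0,0,0,0,0,0]]]'; python3 -m pendant '[[[0,0.5,-0.8,0,0,0,0],[0,0.7,-1,0,0,0,0],[0,0,0,0,0,0,0]]]'; python3 -c "
from h import *
go([.530,-.036,.022],[180,0,-177])"
```

```text
time: 18.43
ee_pos: [0.5237, -0.0486, 0.0013]
tcp_rot: [-179.8, -0.4, -177.0]
wrist_force: [1.0, -0.1, -1.2]
opening: 0.019
time: 18.68
ee_pos: [0.5229, -0.0356, 0.0225]
tcp_rot: [-179.8, -0.3, -177.0]
wrist_force: [0.4, -0.0, -3.2]
opening: 0.0197
t 18.68 [ 0.5229 -0.0356  0.0225] [-179.82   -0.29 -177.01] F [ 0.4 -0.  -3.2] op 0.0197
shift cm [-0.7  -0.08  0.04] rotvec [-0.003 -0.005 -0.   ]
```

```bash
python3 -m pendant '[[[-0.4,0.85,-0.75,0,0,0,0],[-0.2,0.85,-0.75,0,0,0,0],[0,0,0,0,0,0,0]]]'|egrep 'pos|force|open'; python3 -m pendant '[[[-0.1,1.0,-0.5,0,0,0,0],[-0.1,1.0,-0.5,0,0,0,0],[0,0,0,0,0,0,0]]]'; python3 -c "
from h import *
go([.530,.0,.047],[180,0,-177])
s=bot.camera('scene');cv2.imwrite('pics/s5.png',cv2.resize(s[170:350,260:460,::-1],(444,400),interpolation=cv2.INTER_CUBIC))
for d in bot.mark_of('scene','pan'): print(d)
"
```

```text
ee_pos: [0.5285, -0.0163, 0.0398]
wrist_force: [0.0, 0.1, -2.0]
opening: 0.0195
time: 19.18
ee_pos: [0.5299, 0.0063, 0.0508]
tcp_rot: [-179.8, -0.2, -176.9]
wrist_force: [0.2, 0.7, -2.4]
opening: 0.0194
t 19.18 [0.5299 0.0063 0.0508] [-179.85   -0.21 -176.94] F [ 0.2  0.7 -2.4] op 0.0194
shift cm [ 0.02 -0.63  0.38] rotvec [-0.003 -0.004  0.001]
{'uv': [271.5, 181.7], 'confidence': 0.61}
{'uv': [390.1, 260.7], 'confidence': 0.58}
```

View pics/s5.png

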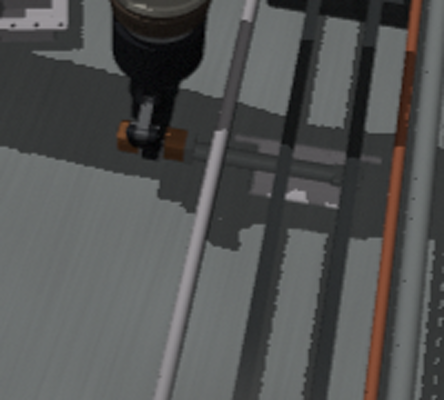

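The crop shows the pan tipped well up, its bottom facing right, with the bar in the corner between wall and flange. I'll keep going over the top.

```bash
python3 -m pendant '[[[0,0.8,0,0,0,0,0],[0,0.8,0,0,0,0,0],[0,0.6,-0.05,0,0,0,0],[0,0.6,-0.05,0,0,0,0],[0,0,0,0,0,0,0]]]'|egrep 'pos|force|open'; python3 -m pendant '[[[-0.1,0.9,-0.4,0,0,0,0],[0,0.9,-0.4,0,0,0,0],[0,0.5,-0.1,0,0,0,0],[0,0,0,0,0,0,0]]]'; python3 -c "
from h import *
s=bot.camera('scene');cv2.imwrite('pics/s6.png',cv2.resize(s[150:330,260:460,::-1],(444,400),interpolation=cv2.INTER_CUBIC))
for d in bot.mark_of('scene','pan'): print(d)
for d in bot.masks_of('scene','pan'): print(d['extent'],d['confidence'])
"
```

```text
ee_pos: [0.5273, 0.0352, 0.0498]
wrist_force: [0.3, -0.4, -1.8]
opening: 0.0196
time: 20.03
ee_pos: [0.5271, 0.0598, 0.0598]
tcp_rot: [-179.7, -0.3, -177.1]
wrist_force: [-0.6, -0.9, -2.1]
opening: 0.0195
{'uv': [272.6, 184.3], 'confidence': 0.87}
{'uv': [395.8, 248.0], 'confidence': 0.64}
{'uv': [335.8, 208.5], 'confidence': 0.3}
[253.9, 158.5, 290.3, 188.4] 0.92
[369.6, 212.1, 433.7, 260.0] 0.57
```

View pics/s6.png

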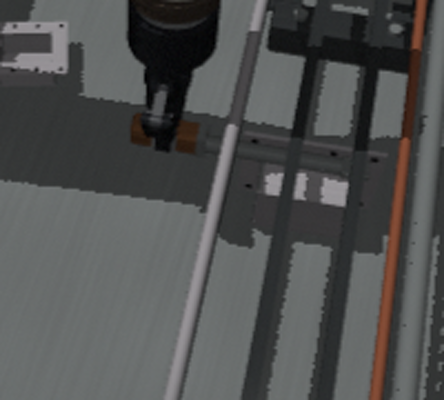

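```bash
python3 -m pendant '[[[0,0.8,-0.3,0,0,0,0],[0,0.9,-0.1,0,0,0,0],[0,0.9,0,0,0,0,0],[0,0.9,0,0,0,0,0],[0,0,0,0,0,0,0]]]'|egrep 'pos|force|open'; python3 -m pendant '[[[-0.1,0.9,0.1,0,0,0,0],[0,0.9,0.2,0,0,0,0],[0,0.6,0.3,0,0,0,0],[0,0,0,0,0,0,0],[0,0,0,0,0,0,0]]]'; python3 -c "
from h import *
s=bot.camera('scene');cv2.imwrite('pics/s7.png',cv2.resize(s[120:330,260:460,::-1],(571,600),interpolation=cv2.INTER_CUBIC))
for d in bot.mark_of('scene','pan'): print(d)
for d in bot.masks_of('scene','pan'): print(d['extent'],d['confidence'])
"
```

```text
ee_pos: [0.5254, 0.0964, 0.0634]
wrist_force: [-0.2, 0.2, -1.4]
opening: 0.0195
time: 21.02
ee_pos: [0.525, 0.1251, 0.0568]
tcp_rot: [-179.8, -0.3, -177.0]
wrist_force: [-0.9, 0.9, 0.5]
opening: 0.0192
{'uv': [398.4, 225.8], 'confidence': 0.68}
{'uv': [275.2, 182.1], 'confidence': 0.62}
[368.3, 187.7, 436.9, 240.9] 0.9
[251.3, 161.9, 290.0, 191.1] 0.8
```

```bash
python3 -c "
from h import *
for n in ['scene','top']:
    bot.camera(n)
    for d in bot.mark_of(n,'pan')[:2]: print(n,d['uv'],round(d['confidence'],2),np.round(w(n,d['uv'],.05),3))
    for d in bot.masks_of(n,'pan')[:2]:
        ys,xs=np.nonzero(d['pixels']);P=np.array([w(n,(x,y),.004)[:2] for x,y in zip(xs,ys)]).astype(np.float32)
        print(n,d['extent'],cv2.minAreaRect(P*1000))
for p in [.11,.13,.15]:
    q=[px('scene',np.array([.672-.0523*(p-.01)+a*.9986-b*.0523,p+a*.0523+b,.004])) for a in (-.065,.065) for b in (-.055,.055)]
    print(p,np.min(q,0),np.max(q,0))
"
```

```text
scene [400.3, 224.0] 0.94 [0.661 0.099 0.05 ]
scene [272.9, 184.2] 0.76 [0.366 0.132 0.05 ]
scene [253.3, 160.1, 291.6, 189.7] ((334.9604187011719, 200.42349243164062), (94.33380126953125, 96.76425170898438), 16.015281677246094)
scene [305.0, 123.8, 325.4, 147.8] ((401.8873291015625, 361.8374938964844), (43.768611907958984, 72.96701049804688), 16.05369758605957)
top [289.6, 177.5] 0.88 [0.668 0.074 0.05 ]
top [271.6, 160.1, 295.6, 198.8] ((680.5343017578125, 90.569580078125), (113.93095397949219, 51.73522186279297), 21.36115074157715)
0.11 [367.84206054 209.44769856] [433.06488859 259.36125902]
0.13 [369.37630824 202.82508418] [433.92059172 251.78989922]
0.15 [370.88059384 196.32521019] [434.76024159 244.36830709]
```

View pics/s7.png

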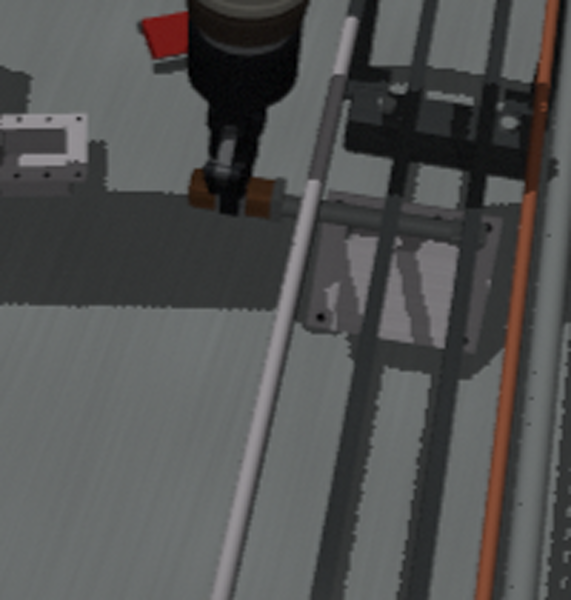

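```bash
python3 -c "
from h import *
print(tri((289.6,177.5),(400.3,224.0)))
print('F',w('scene',(260+465/2.857,120+350/2.857),0),w('scene',(260+310/2.857,120+325/2.857),0))
for z in (.08,.1,.12): print('topedge',z,w('scene',(260+495/2.857,120+215/2.857),z), w('scene',(260+487/2.857,120+228/2.857),z))
st()
print(px('scene',w('scene',(400,224),0.05)))
"
```

```text
(array([0.6607, 0.0725, 0.0836]), array([0.0011]))
F [0.71680077 0.10206633 0.        ] [0.59734691 0.09283964 0.        ]
topedge 0.08 [0.71499211 0.17122851 0.08      ] [0.71114589 0.15697917 0.08      ]
topedge 0.1 [0.71405294 0.15320742 0.1       ] [0.71029633 0.13929004 0.1       ]
topedge 0.12 [0.71311378 0.13518633 0.12      ] [0.70944677 0.12160092 0.12      ]
t 21.47 [0.5252 0.1242 0.057 ] [-179.82   -0.29 -177.09] F [-1.3  1.3  0.6] op 0.0189
[400. 224.]
```

Triangulation and the crop put the pan at about 115° of tilt, at the balance point, with its lower flange on the bench near y = 0.095. I'll keep pushing left.

```bash
python3 -m pendant '[[[-0.1,0.6,-0.3,0,0,0,0],[0,0.8,0,0,0,0,0],[0,0.8,0.1,0,0,0,0],[0,0,0,0,0,0,0],[0,0,0,0,0,0,0]]]'
cat >> h.py <<'E'
def pan():
    r={}
    for n in ('top','scene'):
        bot.camera(n);
        for d in bot.mark_of(n,'pan'):
            X=w(n,d['uv'],.05)
            if .55<X[0]<.78 and n not in r: r[n]=d['uv'];print(n,np.round(d['uv'],1),round(d['confidence'],2),'@.05',np.round(X[:2],4))
        for d in bot.masks_of(n,'pan'):
            ys,xs=np.nonzero(d['pixels']);P=np.array([w(n,(x,y),.004)[:2] for x,y in zip(xs,ys)]).astype(np.float32)
            q=cv2.minAreaRect(P*1000)
            if q[0][0]>550: print('  mask',n,np.round(d['extent']),np.round(q[0]),np.round(q[1]),round(q[2],1))
    if len(r)==2: print(tri(r['top'],r['scene']))
E
python3 -c "
from h import *
pan()"
```

```text
time: 21.88
ee_pos: [0.5246, 0.1484, 0.058]
tcp_rot: [-179.8, -0.4, -177.1]
wrist_force: [0.4, 1.4, -2.0]
opening: 0.0194
top [273.9 180.6] 0.88 @.05 [0.6609 0.1137]
  mask top [258. 162. 285. 215.] [660. 126.] [130.  67.] 1.8
scene [401.9 210. ] 0.61 @.05 [0.6572 0.1379]
  mask scene [366. 192. 435. 245.] [659. 164.] [136. 142.] 2.6
(array([0.656 , 0.1118, 0.0801]), array([0.0028]))
```

```bash
python3 -c "
from h import *
pan();st()"
```

```text
top [271.9 180.6] 0.88 @.05 [0.661  0.1187]
  mask top [260. 159. 284. 209.] [661. 124.] [132.  66.] 1.8
scene [402.  213.6] 0.79 @.05 [0.6592 0.1282]
  mask scene [368. 193. 435. 244.] [658. 164.] [135. 141.] 2.8
(array([0.6589, 0.1178, 0.0622]), array([0.0009]))
t 22.48 [0.5247 0.1476 0.0583] [-179.82   -0.38 -177.21] F [ 0.2  1.8 -1.3] op 0.0195
```

```bash
python3 -m pendant '[[[2,0,-0.2,0,0,0,0],[3,0,0,0,0,0,0],[3,0,0,0,0,0,0],[3,0,0,0,0,0,0],[3,0,0,0,0,0,0]]]'; python3 -m pendant '[[[3,0,0,0,0,0,0],[2,0,0,0,0,0,0],[0,0,0,0,0,0,0]]]'; python3 -c "
from h import *
pan();st()"
```

```text
time: 22.9
ee_pos: [0.3844, 0.139, 0.0591]
tcp_rot: [-179.7, -0.4, -177.5]
wrist_force: [-0.8, 0.4, -1.8]
opening: 0.0194
time: 23.15
ee_pos: [0.328, 0.1349, 0.0589]
tcp_rot: [-179.6, -0.4, -177.6]
wrist_force: [-0.2, -0.1, -2.5]
opening: 0.019
top [260.1 181.4] 0.85 @.05 [0.6598 0.1484]
  mask top [409. 142. 448. 195.] [ 695. -281.] [105. 149.] 85.4
scene [401.9 203.9] 0.59 @.05 [0.6541 0.1548]
  mask scene [364. 190. 435. 245.] [657. 162.] [132. 137.] 1.1
(array([0.6558, 0.1467, 0.0604]), array([0.0024]))
t 23.45 [0.3315 0.1355 0.0588] [-179.57   -0.39 -177.64] F [ 0.2  0.5 -1.2] op 0.0194
```

```bash
python3 -m pendant '[[[0,-2.7,0,0,0,0,0],[0,-2.7,0,0,0,0,0],[0,-2.5,0,0,0,0,0],[0,0,2,0,0,0,0],[0,0,2,0,0,0,0]]]' >/dev/null; python3 -m pendant '[[[0,0,2,0,0,0,0],[0,0,1,0,0,0,0],[0,0,0,0,0,0,0]]]'; python3 -c "
from h import *
go([.33,.0535,-.017],[180,0,-177]);pan()"
```

```text
time: 24.12
ee_pos: [0.3395, 0.0514, -0.0131]
tcp_rot: [-179.5, -0.4, -177.8]
wrist_force: [0.3, -0.1, -2.5]
opening: 0.0189
t 24.12 [ 0.3395  0.0514 -0.0131] [-179.49   -0.44 -177.82] F [ 0.3 -0.1 -2.5] op 0.0189
shift cm [0.94 0.25 0.4 ] rotvec [-0.009 -0.008 -0.014]
top [258.9 181.7] 0.78 @.05 [0.6592 0.1515]
  mask top [241. 162. 281. 214.] [659. 153.] [135. 113.] 1.2
scene [401.9 205.8] 0.82 @.05 [0.655  0.1495]
  mask scene [367. 190. 433. 244.] [657. 163.] [128. 134.] 1.7
(array([0.657 , 0.1507, 0.0499]), array([0.0031]))
```

The pan is flat and upside down: both cameras triangulate its origin at (0.657, 0.151, 0.050). Next I'll put the bar in beside it, on its right.

```bash
python3 -m pendant '[[[0,0.2,0.2,-0.009,-0.008,-0.014,0],[-3.5,0,0,0,0,0,0],[-3.5,0,0,0,0,0,0],[-3.5,0,0,0,0,0,0],[0,0,0,0,0,0,0]]]' >/dev/null; python3 -c "
from h import *
go([.530,.064,-.017],[180,0,-177])"
```

```text
t 24.83 [ 0.4504  0.0615 -0.0087] [ 179.77    0.84 -176.59] F [-1.4  0.2 -2.2] op 0.0194
shift cm [-7.95 -0.23  0.95] rotvec [0.004 0.015 0.007]
```

```bash
python3 -m pendant '[[[-2.5,0,0.7,0,0.015,0.005,0],[-2.5,0,0.1,0,0.01,0,0],[-2,0,0.1,0,0,0,0],[0,0,0,0,0,0,0]]]' >/dev/null; python3 -c "
from h import *
go([.530,.075,-.017],[180,0,-177])
bot.camera('scene')
for t in ['bar_grip','bar_tip']:
    for d in bot.mark_of('scene',t): print(t,d['uv'],round(d['confidence'],2),w('scene',d['uv'],.018))
"
```

```text
t 25.17 [ 0.5249  0.0667 -0.0173] [ 179.65   -0.48 -176.66] F [-0.7 -0.4 -1.6] op 0.0191
shift cm [-0.55  0.8  -0.03] rotvec [ 0.006 -0.008  0.006]
bar_grip [335.7, 228.4] 0.72 [0.52675553 0.0741132  0.018     ]
bar_grip [400.0, 204.0] 0.3 [0.64923154 0.18057479 0.018     ]
bar_grip [396.9, 271.1] 0.17 [0.67611289 0.00202624 0.018     ]
bar_tip [418.1, 246.5] 0.9 [0.70808244 0.07545465 0.018     ]
```

```bash
python3 -m pendant '[[[-0.3,1,0,0.006,-0.008,0.006,0],[0,1,0,0,0,0,0],[0,1,0,0,0,0,0],[0,0,0,0,0,0,0]]]' >/dev/null; python3 -c "
from h import *
go([.528,.140,-.017],[180,0,-177])
pan()
"
```

```text
t 25.65 [ 0.5196  0.0978 -0.0159] [ 1.7999e+02 -1.6000e-01 -1.7701e+02] F [-0.6  0.3 -2.9] op 0.0193
shift cm [-1.06  4.17  0.11] rotvec [ 0.    -0.003 -0.   ]
top [261.7 186.1] 0.69 @.05 [0.6477 0.1446]
  mask top [241. 161. 279. 184.] [701. 156.] [ 45. 105.] 0.8
scene [399.7 203. ] 0.9 @.05 [0.649 0.156]
  mask scene [368. 190. 431. 245.] [657. 162.] [130. 136.] 1.4
(array([0.6472, 0.144 , 0.0626]), array([0.0033]))
```

Now at the wall, or close to it. I'll push towards the stop.

```bash
python3 -m pendant '[[[-0.4,0.9,0.1,0,0,0,0],[-0.1,0.9,0,0,0,0,0],[-0.1,0.9,0,0,0,0,0],[-0.1,0.9,0,0,0,0,0],[0,0,0,0,0,0,0]]]' |egrep 'pos|force|rot'; python3 -c "
from h import *
go([.528,.180,-.017],[180,0,-177])
pan()
"
```

```text
ee_pos: [0.5264, 0.134, -0.0175]
tcp_rot: [-179.9, -0.2, -177.3]
wrist_force: [0.3, -0.1, -1.6]
t 26.37 [ 0.5264  0.134  -0.0175] [-1.7990e+02 -1.7000e-01 -1.7733e+02] F [ 0.3 -0.1 -1.6] op 0.0193
shift cm [-0.38  4.59 -0.06] rotvec [-0.002 -0.003 -0.006]
top [249.5 179.5] 0.65 @.05 [0.6655 0.1751]
  mask top [226. 159. 268. 183.] [701. 191.] [ 46. 110.] 2.8
  mask top [407. 142. 449. 196.] [ 695. -280.] [107. 149.] 84.4
scene [404.7 196.1] 0.97 @.05 [0.656  0.1785]
  mask scene [374. 181. 436. 232.] [659. 196.] [129. 137.] 5.9
(array([0.6597, 0.1726, 0.059 ]), array([0.0054]))
```

```bash
python3 -m pendant '[[[-0.2,0.9,0,0,0,-0.006,0],[-0.1,0.9,0,0,0,0,0],[-0.1,0.8,0,0,0,0,0],[-0.1,0.6,0,0,0,0,0],[0,0,0,0,0,0,0]]]' |egrep 'pos|force|rot'; python3 -c "
from h import *
go([.528,.180,-.017],[180,0,-177])
pan()
"
```

```text
ee_pos: [0.5299, 0.166, -0.0176]
tcp_rot: [-179.8, -0.2, -177.2]
wrist_force: [0.4, -1.5, -2.4]
t 27.08 [ 0.5299  0.166  -0.0176] [-179.81   -0.19 -177.2 ] F [ 0.4 -1.5 -2.4] op 0.0191
shift cm [ 0.12  1.4  -0.06] rotvec [-0.003 -0.003 -0.004]
top [235.6 180.2] 0.9 @.05 [0.6647 0.2101]
  mask top [213. 162. 258. 180.] [704. 221.] [ 40. 115.] 1.3
scene [409.4 185.9] 0.78 @.05 [0.6607 0.2109]
  mask scene [376. 170. 438. 220.] [662. 226.] [133. 136.] 4.4
(array([0.6623, 0.2091, 0.0529]), array([0.0024]))
```

```bash
for i in 1 2 3 4 5 6; do python3 -m pendant '[[[0.05,0.4,0,0,0,0,0],[0,0,0,0,0,0,0]]]' |egrep 'pos|force|rot'; done; python3 -c "
from h import *
print(bot.get_obs()['torque'],bot.get_obs()['joint_efforts'])
pan()
"
```

```text
ee_pos: [0.529, 0.1682, -0.0175]
tcp_rot: [-179.8, -0.2, -177.3]
wrist_force: [0.4, -0.3, -1.8]
ee_pos: [0.5283, 0.1722, -0.0174]
tcp_rot: [-179.8, -0.2, -177.4]
wrist_force: [-0.1, 0.3, -1.6]
ee_pos: [0.5271, 0.1754, -0.0177]
tcp_rot: [-179.7, -0.2, -177.5]
wrist_force: [-1.2, -4.5, -1.5]
ee_pos: [0.5258, 0.1772, -0.018]
tcp_rot: [-179.4, -0.3, -177.7]
wrist_force: [-0.9, -7.3, -1.1]
ee_pos: [0.5249, 0.1783, -0.0181]
tcp_rot: [-179.1, -0.3, -178.0]
wrist_force: [-0.3, -7.2, -0.2]
ee_pos: [0.5248, 0.1789, -0.018]
tcp_rot: [-178.7, -0.3, -178.4]
wrist_force: [-1.2, -6.7, -0.9]
[-1.26454095e+00  6.17318466e-04 -1.02642599e+00] [  5.23464292 -54.41689253  47.20090985  -1.03809401   1.78129345
  -1.05468828]
top [230.6 181.9] 0.72 @.05 [0.6607 0.2228]
  mask top [213. 164. 251. 183.] [703. 233.] [102.  43.] 88.3
scene [410.3 181.2] 0.9 @.05 [0.6602 0.2254]
  mask scene [377. 167. 436. 218.] [659. 239.] [130. 140.] 2.8
(array([0.6601, 0.2223, 0.0532]), array([0.0002]))
```

```bash
python3 -m pendant '[[[0,-0.5,0,0,0,0,0],[0,-1,0,0,0,0,0],[0,-1,0,0,0,0,0],[3,0,0,0,0,0,0],[3,0,0,0,0,0,0]]]' |egrep 'pos|force|rot'; python3 -m pendant '[[[3,0,0,0,0,0,0],[3,0,0,0,0,0,0],[3,0,0,0,0,0,0],[2,0,0,0,0,0,0],[0,0,0,0,0,0,0]]]'; python3 -c "
from h import *
pan()
st()
s=bot.camera('scene')[120:240,330:470,::-1]; t=bot.camera('top')[130:230,150:290,::-1]
im=np.zeros((600,800,3),np.uint8)
a=cv2.resize(s,(420,360),interpolation=cv2.INTER_CUBIC);b=cv2.resize(t,(378,270),interpolation=cv2.INTER_CUBIC)
im[:360,:420]=a;im[:270,422:]=b;cv2.imwrite('pics/fin.png',im[:360])
"
```

```text
ee_pos: [0.4685, 0.1503, -0.0177]
tcp_rot: [-178.9, -0.2, -178.3]
wrist_force: [-1.3, 1.2, -1.1]
time: 29.52
ee_pos: [0.35, 0.1434, -0.0188]
tcp_rot: [-179.0, -0.3, -178.3]
wrist_force: [0.6, -0.4, -1.9]
opening: 0.0194
top [229.3 183.5] 0.9 @.05 [0.6567 0.2261]
  mask top [213. 162. 255. 205.] [669. 229.] [107. 112.] 2.2
scene [408.  184.5] 0.86 @.05 [0.657  0.2142]
  mask scene [377. 167. 438. 217.] [660. 238.] [130. 138.] 2.9
  mask scene [315. 101. 467. 460.] [679. 102.] [221. 916.] 2.9
(array([0.6582, 0.2278, 0.0361]), array([0.0023]))
t 29.82 [ 0.354   0.1441 -0.0185] [-179.     -0.18 -178.35] F [-0.2 -0.3 -2.1] op 0.019
```

View pics/fin.png

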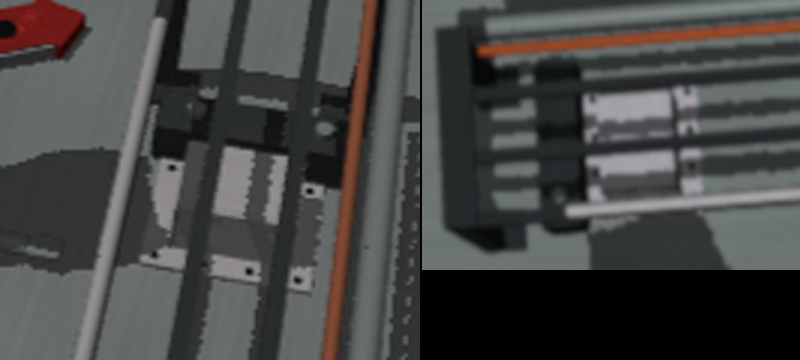

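The last picture shows the pan bottom up, its flange edge parallel to the stop's side with no visible gap in either view (edge at about column 583 against 580 in the top crop). Now I'll lay the bar down.

```bash
python3 -m pendant '[[[0,-2.5,0,0,0,0,0],[0,-2.5,0,0,0,0,0],[0,-2,0,0,0,0,0],[0,0,0,0,0,0,0]]]' |egrep 'pos|force|rot'; python3 -c "
from h import *
go([.36,.074,-.024],[180,0,-178])"
```

```text
ee_pos: [0.357, 0.0727, -0.0179]
tcp_rot: [-179.0, -0.3, -178.1]
wrist_force: [-0.2, 2.1, -2.4]
t 30.25 [ 0.357   0.0727 -0.0179] [-178.97   -0.31 -178.11] F [-0.2  2.1 -2.4] op 0.0194
shift cm [-0.31  0.13  0.6 ] rotvec [-0.018 -0.005 -0.002]
```

```bash
python3 -m pendant '[[[0,0,0.6,-0.018,-0.005,0,0],[0,0,0.2,0,0,0,0],[0,0,0.1,0,0,0,0],[0,0,0.1,0,0,0,0],[0,0,0,0,0,0,0]]]'; python3 -m pendant '[[[0,0,0,0,0,0,40],[0,0,0,0,0,0,40],[0,0,0,0,0,0,40],[0,0,0,0,0,0,50],[0,0,0,0,0,0,50]]]';python3 -m pendant '[[[0,0,-2,0,0,0,50],[0,0,-3,0,0,0,50],[0,0,-4,0,0,0,50],[0,0,-4,0,0,0,50],[0,0,0,0,0,0,50]]]'; python3 -c "
from h import *
pan()
for n in ('top','scene'):
    bot.camera(n)
    for t in ['bar_grip','bar_tip','spool_center','magnet_center','timber_center']:
        for d in bot.mark_of(n,t)[:1]: print(n,t,np.round(d['uv'],1),round(d['confidence'],2),np.round(w(n,d['uv'],.01),3))
"
```

```text
time: 30.67
ee_pos: [0.3581, 0.0728, -0.0271]
tcp_rot: [179.9, 0.0, -178.2]
wrist_force: [0.2, -0.2, -1.7]
opening: 0.0197
time: 31.08
ee_pos: [0.359, 0.0749, -0.027]
tcp_rot: [179.9, 0.1, -178.1]
wrist_force: [-0.6, 0.2, 0.1]
opening: 0.0422
time: 31.5
ee_pos: [0.3559, 0.0744, 0.1053]
tcp_rot: [179.9, -0.3, -178.0]
wrist_force: [0.2, -0.3, 0.7]
opening: 0.0428
top [231.2 183.6] 0.59 @.05 [0.6563 0.2213]
  mask top [211. 162. 253. 208.] [669. 227.] [105. 112.] 2.9
scene [407.2 181.4] 0.85 @.05 [0.6536 0.2229]
  mask scene [376. 167. 438. 218.] [659. 238.] [131. 139.] 2.6
(array([0.6546, 0.2205, 0.0532]), array([0.0014]))
top bar_tip [286.9 228.4] 0.75 [0.545 0.086 0.01 ]
top spool_center [460.8 287.5] 0.76 [ 0.383 -0.348  0.01 ]
top magnet_center [173.  274.3] 0.56 [0.435 0.378 0.01 ]
top timber_center [429.3 168.7] 0.8 [ 0.69  -0.284  0.01 ]
scene bar_grip [262.4 213.7] 0.8 [0.357 0.075 0.01 ]
scene bar_tip [342.9 229. ] 0.88 [0.541 0.083 0.01 ]
scene spool_center [196.8 392.6] 0.59 [ 0.379 -0.344  0.01 ]
scene magnet_center [326.6 132.5] 0.84 [0.427 0.367 0.01 ]
scene timber_center [374.  403.4] 0.89 [ 0.689 -0.278  0.01 ]
```

```bash
python3 -m pendant '[[[0,0,-2,0,0,0,50],[0,0,0,0,0,0,50],[0,0,0,0,0,0,50]]]'; python3 -c "
from workcell import bot
print(bot.job_done())"
```

```text
time: 32.65
ee_pos: [0.3533, 0.0738, 0.1189]
tcp_rot: [-180.0, -0.8, -178.0]
wrist_force: [-0.6, -0.6, -0.5]
opening: 0.0428
the job is handed in; nothing more can be done
None
```

The pan is turned over and against the stop, the bar is laid down in front of the rack, and I handed the job in at about 33 s. No verdict came back, so this rests on my own checks.

**What I did:** I held the bar by its handle and slid it under the pan's right flange. I levered the pan up and over to the left onto its mouth, then pushed on its wall until it met the stop at about 7 N. Then I laid the bar flat and lifted clear.

**Last checks:**
- **Pan:** it is mouth down, with its origin triangulated at about (0.655, 0.22, 0.053). The flange edge is parallel to the stop's side, with no gap visible in either camera view. I judged the fit from the pictures and the push force and did not measure it to 5 mm. The network's centre of the pan scatters by about 7 mm.
- **Bar:** it lies flat on the bench with its tip at x ≈ 0.543. That is about 40 mm in front of the rack's front edge.
- **Timber, spool and magnet:** all within detection noise of where they started. The largest difference was about 8 mm on the magnet in one view; the other view showed about 3 mm.

**What disagreed:**
- **Height reading:** the reported tool height was about 33 mm too low. The first grip closed above the handle, so I found the bench by touch and worked from that offset.
- **Grip width:** the gripper read about 19 mm on the 22 mm handle.
- **Small look-alike pan:** the gripper passed close to it while low and may have brushed it; I did not check whether it moved.

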